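# Snap the terminal cover shut, then hold the dryer's guard open

## Robot

A 7-joint arm with a two-finger parallel gripper is mounted at the origin on a cart in front of the work surface, level with it; the furniture and walls round the work are solid. World frame = base frame: x ahead of the robot, y to its left, z up, the work surface at z = 0. Lengths are in mm, angles in rad, forces in N, time in s.
With the tool pointing down it reaches from about 400 to 750 mm from the base axis. Payload 19.5 kg.
Tool frame: the origin (TCP) lies midway between the tips of the shut fingers; the grasp point (between the pads) lies 19 mm behind it; z points along the fingers, y is the line along which they close (so a half turn about z gives the same grasp; the last joint's range is limited). The gripper opens to 85 mm and grips with 20 to 120 N. Pads are 22 mm wide; open, the fingers measure 114 mm over their backs; the gripper's body (76 mm by 85 mm) begins 54 mm behind the grasp point. The pads swing forward as they close: fully open they stand 13 mm farther back than shut.
Start: joints at [1.307, 0.707, -0.028, 1.485, 0.022, 0.951, -0.075], TCP at [126.487, -560.889, 231.268] pointing down, gripper open.
Joint ranges: [-2.71, 2.71], [-0.32, 2.16], [-1.57, 1.52], [0, 2.45], [-1.46, 4.6], [0, 2.02], [-2.83, 2.83]. Speed limits (rad/s): [1.89, 1.89, 2.57, 2.57, 3.01, 3.01, 3.01].

## Interface

Orientations are given as a rotation vector (axis times angle).
In Python, from workcell import manip gives the robot as it stands. The module is installed in compiled form; this text tells all that it offers.
- The arm moves only by the shell command python3 -m creep 'ROWS' [FORCE]. ROWS is a JSON object whose one key "plan" holds a list of rows, each a list of 3 entries, a list of its own where there are three numbers: the opening, from 0 (shut) to 1 (fully open), then the shift along the tool's x, y, z in m, then the turn, a rotation vector about the tool's x, y, z in rad. A call has 1 to 5 rows; each row shifts and turns the commanded pose from where the row before left it, along the tool's axes as they then stand; what a row does not reach is not made up. A row lasts 1/8 s, in which the tool goes at most 62.5 mm and 10.7 degrees, less where a joint would pass 70% of its speed; a pose out of reach is approached as far as the arm can. A call is refused whole if a number of a shift passes 0.0625 or a number of a turn 0.188, either way. A call with a gripper value outside its range is refused whole. The fingers move at their own pace and stop on an object; FORCE is the grip in N (left out, the last holds). Time passes only in rows, so rows that do not move let the fingers close. It gives the time, the measured TCP pose, the force, the opening and the grip force at its end, in the units of the state.
- manip.state(): the state, without advancing time (a new reading comes with each control period).
- manip.read_camera(name): name is "side" or "top" or "wrist"; returns a dict with "frame" (384x512x3 uint8, red, green, blue), "fovy" (degrees; the focal length in pixels is half the picture's height over the tangent of half this angle, whatever the lens; pixels are square), "cx", "cy" (the principal point, pixels), "rvec" (rotation vector, rad) and "tvec" (3), from world to camera coordinates, as OpenCV has them. Camera axes: x right, y down, z forward; pixel columns grow to the right and rows downward; lengths in mm; the calibration is good to about 2 mm. The wrist camera is an equidistant fisheye: a pixel r from the principal point sees the ray r / f radians off the axis. A picture is of the moment at which its call begins. There is no depth.
- manip.sign_off(): hands the job in; it is judged then, once.
The state is a dict: "time_s": time; "qpos": joint angles; "qd": joint speeds; "tau": joint torques, N m; "tcp_pos": TCP position; "orientation": TCP orientation; "contact_force": force on the tool from outside, world axes, zero at the start; "moment": the same for the moment, N m; "width": finger opening in mm; "grasp_force": force on a finger pad.
Only numpy, scipy, OpenCV 4.12 (cv2) and the standard library are available. Lean on these libraries where they do the work, as an engineer would, in place of code of your own. Each camera call takes 0.05 s, during which the arm holds its last target. There are 200 camera calls.

## Task

First press the small hinged cover over the dryer's terminals down until it snaps shut and stays shut by itself. Only then lift the dryer's clear self-closing guard by its tab to 60 degrees open and keep holding it there, so that a colleague can take out the dish of crucibles: finish while still holding the guard, do not let go. Leave the jar, the vial and the brass weight standing where they are.

Things in the scene. Friction and masses are not known exactly. Their poses are not given: they have to be found in the camera images.
- dryer: Crucible dryer, fixed to the worktop, footprint 166 (x) x 246 (y) mm. Origin: centre of its underside; z up, its front is -x, +y its left. Left part: open white chamber with outer walls x -80..80, y -30..120 mm, 68 mm high, under the clear guard. Right part: lower grey terminal compartment, x -61..50, y -119..-31 mm, 40 mm high, under the small cover.
- guard (a joint): Opening angle of the clear guard (170 x 150 x 6 mm) (rad): 0 = lying shut and level, 1.047 = 60 degrees open, stop at 1.5. Hinged along its far edge. Weight and a spring always drive it shut, about 1.4 N to 2 N at the tab; let go, it falls shut. A round disc on the chamber's left side has raised dots at 0, 30, 60 and 90 degrees about the hinge.
- guard_tab (a point): Grip point in the black pull tab on the middle of the guard's front edge, 195 mm from the hinge line. Tab: 18 mm wide (y), 10 mm thick, 17 mm beyond this point, 26 mm behind it to the plate's edge. Shut, it overhangs in front of the chamber at 74 mm above the worktop, nothing under or beside it; pinched across its width from above it turns in the grip as the guard rises.
- guard_hinge (a point): Middle of the guard's hinge line, which runs along the dryer's y, 74 mm above the worktop, 85 mm behind the dryer's origin. Axes as the dryer's.
- cover (a joint): Angle of the 73 x 74 x 4 mm terminal cover (rad): 0 = shut and snapped in, starts 0.7 to 1.15, stop at 1.4. Hinged along its far edge; open, it leans up and its upper face looks up and away from the robot. A weak spring lifts it. Its front edge carries a nose that must pass a sprung catch at about 0.15 rad, which takes about 8 N at cover_press; snapped in it reads under 0.02 and stays.
- cover_press (a point): Point on the cover's upper face where to push, in the middle of its width, 55 mm from the hinge line, 18 mm from its front edge. Shut it is 42 mm above the worktop.
- cover_hinge (a point): Middle of the cover's hinge line, along the dryer's y, 40 mm above the worktop. Axes as the dryer's.
- jar: Bystander: white jar with a blue cap, 48 mm across, 62 mm high, right of the dryer. Origin under its centre.
- vial: Bystander: glass vial with a white cap, 27 mm across, 61 mm high, in front on the right. Origin under its centre.
- brass_weight: Bystander: brass weight with a neck, 23 mm across, 28 mm high, in front on the left, before the large tall analyser that fills the worktop at x > 0.42 m, y > 0.28 m (world): steer round it. Origin under its centre.

How it is judged (in metres and radians):
On the way, in this order (a step that is already met when the one before it is completed fails the run):
1. the cover has snapped shut and stays so untouched, the guard still down (value of joint cover below 0.05 rad and contact force between the fingers and cover below 0.1 N and value of joint guard below 0.1 rad), for 0.3 s.
2. the guard is lifted by the fingers to 60 degrees (value of joint guard between 0.947 and 1.147 rad and contact force between the fingers and guard above 0.4 N), for 0.2 s.
At the end, for the whole second after the job is handed in: The fingers hold the guard still between 0.947 and 1.147 rad (60 degrees, give or take 5.7) through the last second, the cover is shut (under 0.05 rad) without being touched, no bystander props the guard, and jar, vial and weight stand upright within 20 mm of where they were (all of step 2 and velocity of joint guard between -0.1 and 0.1 rad/s and value of joint cover below 0.05 rad and contact force between the fingers and cover below 0.1 N and contact force between guard and jar below 0.05 N and contact force between guard and vial below 0.05 N and contact force between guard and brass_weight below 0.05 N and distance of each of jar, vial, brass_weight from where it was at the start of the episode below 0.02 m and angle between each of jar, vial, brass_weight's own z axis and vertical below 0.2 rad); the arm keeps its last pose, push and grip.
It fails at once if the guard is raised while the cover is not shut (value of joint guard above 0.15 rad and value of joint cover above 0.1 rad).
It fails at once if jar, vial or weight is pushed away or knocked over (distance of any of jar, vial, brass_weight from where it was at the start of the episode above 0.02 m or angle between any of jar, vial, brass_weight's own z axis and vertical above 0.3 rad).
It also fails if it takes over 48 s, if anything falls off the work surface, if the arm or the gripper's body presses on something with over 40 N, if the wrist force passes 120 N, or if a joint passes its speed limit or range.

## Working session

There is one attempt and no reset: what is moved stays moved. The work goes in short steps, Python scripts to look and compute and a shell command to move; the robot and the scene stay as the last step left them, time stands still between calls to the robot, and variables do not carry over. Pictures are saved under pics/ and viewed, at most 10 in all, crops included, and the job is handed in when it is done.

```bash
mkdir -p pics
cat > h.py <<'E'
from workcell import manip
import numpy as np, cv2
from scipy.spatial.transform import Rotation as R
def cam(n):
    c=manip.read_camera(n); c['f']=192/np.tan(np.radians(c['fovy'])/2)
    c['R']=R.from_rotvec(np.ravel(c['rvec'])).as_matrix(); c['t']=np.ravel(c['tvec']); return c
def ray(c,u,v,fish=False):
    d=np.array([u-c['cx'],v-c['cy'],c['f']],float)
    if fish:
        r=np.hypot(d[0],d[1]); a=r/c['f']; d=np.array([d[0]/r*np.sin(a),d[1]/r*np.sin(a),np.cos(a)]) if r>0 else np.array([0,0,1.])
    return -c['R'].T@c['t'], c['R'].T@d
def onz(c,u,v,z,fish=False):
    o,d=ray(c,u,v,fish); return o+d*(z-o[2])/d[2]
def proj(c,p):
    q=c['R']@np.asarray(p,float)+c['t']; return c['cx']+c['f']*q[0]/q[2], c['cy']+c['f']*q[1]/q[2]
def save(c,n): cv2.imwrite('pics/'+n,cv2.cvtColor(c['frame'],cv2.COLOR_RGB2BGR))
E
python3 - <<'E'
from h import *
for n in ('side','top'):
    c=cam(n); save(c,n+'0.png'); np.save(n+'.npy',c,allow_pickle=True); print(n,c['fovy'],c['cx'],c['cy'],ray(c,256,192))
s=manip.state(); print(s)
im=[cv2.imread('pics/%s0.png'%n) for n in('top','side')]
E
```

```text
side 42.86957023687465 253.99171447259204 186.1556671050199 (array([164.28946624, 889.27105138, 635.98998719]), array([ 159.67419506, -395.04590354, -240.11038004]))
top 52.65494614236321 253.53465280203304 191.43198048584352 (array([ 446.64686359,  -22.35754554, 1111.89748424]), array([  30.99169578,   -1.9056061 , -386.77787587]))
{'time_s': 0.1, 'qpos': array([ 1.30727038,  0.70703453, -0.02761658,  1.48494234,  0.02199799,
        0.9508851 , -0.0754929 ]), 'qd': array([-0.00095693, -0.00158743,  0.00127984, -0.00187698,  0.00086024,
        0.00106792, -0.00089971]), 'tau': array([ 1.22022851e-03, -8.84283972e+01,  1.23653714e+00, -2.36454338e+01,
        1.70334487e-02,  5.02306371e-03,  3.90437344e-05]), 'tcp_pos': array([ 126.45721404, -560.68752321,  230.88012029]), 'orientation': array([-3.12133640e+00, -3.47630774e-01,  2.10210605e-04]), 'contact_force': array([ 0.15485106, -0.13500841, -0.76285309]), 'moment': array([ 0.02368207, -0.0494418 , -0.0229557 ]), 'grasp_force': 0.0, 'width': 85.16999977878696}
```

View pics/top0.png

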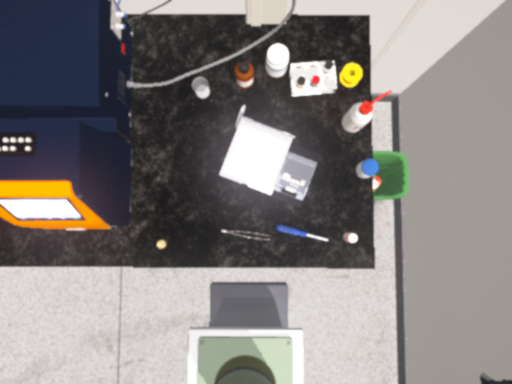

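View pics/side0.png

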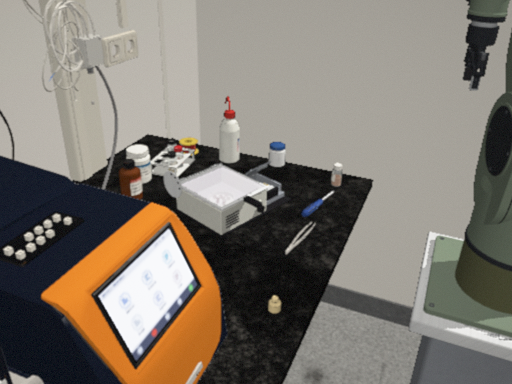

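The top view shows the dryer at about (258,155), turned about 20° in the image, with the terminal part at (295,177). The jar is at (368,168), the vial at (350,237) and the weight at (161,244). The side view shows the black tab at about (255,202). I'll zoom in next.

Run:
```python
from h import *
a=cv2.imread('pics/top0.png')[95:210,210:330]; b=cv2.imread('pics/side0.png')[150:240,160:300]
a=cv2.resize(a,None,fx=5,fy=5,interpolation=cv2.INTER_CUBIC)[:, :]; b=cv2.resize(b,None,fx=5.5,fy=5.5,interpolation=cv2.INTER_CUBIC)
cv2.imwrite('pics/topc.png',a); cv2.imwrite('pics/sidec.png',b)
```

```text
(no output)
```

View pics/topc.png

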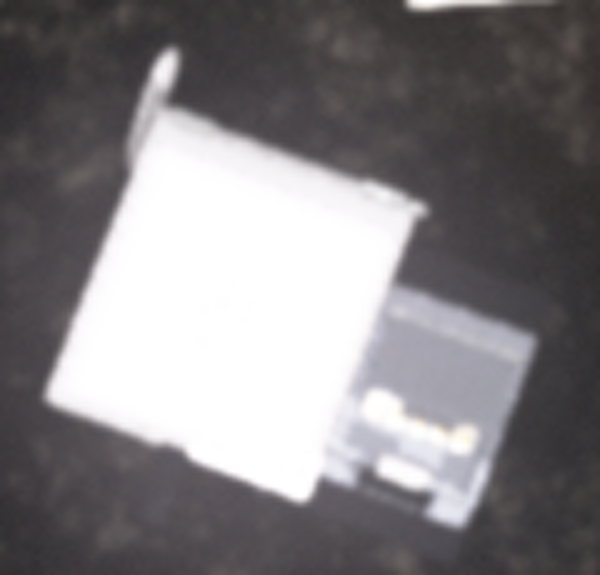

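View pics/sidec.png

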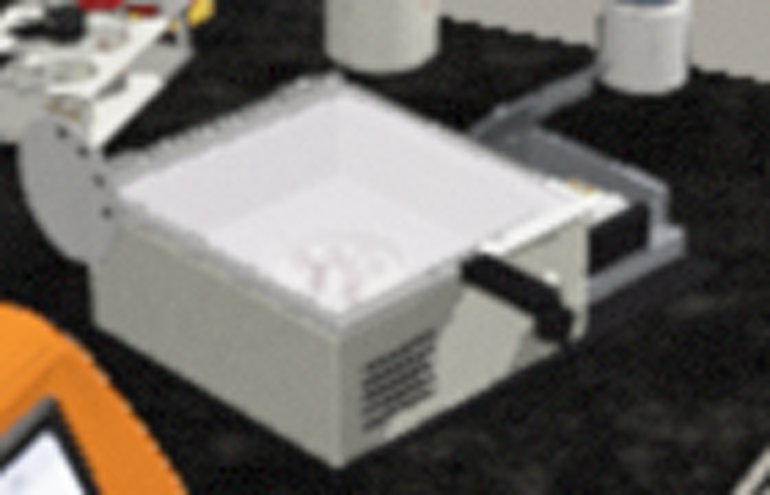

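The top crop shows the white chamber and guard with corners at crop (45,400), (160,105), (425,210) and (305,500). The disc is at rear-left and the grey terminal compartment is on the right. The side crop shows the chamber's base corners at (340,465) and (95,325). The black tab runs from (470,265) to (565,325), and the raised cover appears edge-on near (480–600, 75–130).

```bash
cat >> h.py <<'E'
def load(n): return np.load(n+'.npy',allow_pickle=True).item()
E
python3 - <<'E'
from h import *
t=load('top'); s=load('side')
T=lambda u,v:(u/5+210-.4,v/5+95-.4); S=lambda u,v:(u/5.5+160-.4,v/5.5+150-.4)
for n,p in dict(FL=(45,400),RL=(160,105),RR=(425,210),FR=(305,500)).items(): print('top',n,onz(t,*T(*p),74).round(1))
for n,p,z in [('FLbase',(340,465),0),('RLbase',(95,325),0),('FLtop',(340,325),71),('FRtop',(590,205),71),('RRtop',(335,80),74),('tabtip',(560,315),74),('tabroot',(475,262),74)]:
    print('side',n,onz(s,*S(*p),z).round(1))
for n,u,v,z in [('jar',368,167,62),('vial',350,237,61),('weight',161,244,28)]: print(n,onz(t,u,v,z).round(1))
E
```

```text
top FL [576.3  73.5  74. ]
top RL [738.6  12.8  74. ]
top RR [ 681.2 -131.5   74. ]
top FR [523.  -66.7  74. ]
side FLbase [582.5  58.    0. ]
side RLbase [731.7   5.1   0. ]
side FLtop [579.9  61.9  71. ]
side FRtop [526.2 -74.6  71. ]
side RRtop [ 678.4 -131.2   74. ]
side tabtip [501.   21.4  74. ]
side tabroot [549.3  -2.9  74. ]
jar [ 600.8 -332.7   62. ]
vial [ 410.7 -281.1   61. ]
weight [387.5 235.   28. ]
```

```bash
cat >> h.py <<'E'
def dry(x,p):
    c,s=np.cos(x[2]),np.sin(x[2]); return np.array([x[0]+c*p[0]-s*p[1],x[1]+s*p[0]+c*p[1],p[2]])
E
python3 - <<'E'
from h import *
from scipy.optimize import least_squares
t=load('top'); s=load('side')
T=lambda u,v:(u/5+210-.4,v/5+95-.4); S=lambda u,v:(u/5.5+160-.4,v/5.5+150-.4)
obs=[(t,T(45,400),(-85,120,74)),(t,T(425,210),(85,-30,74)),(t,T(160,108),(85,120,74)),(t,T(305,500),(-85,-30,74)),
(t,T(537,340),(50,-119,40)),(t,T(465,525),(-61,-119,40)),
(s,S(340,465),(-80,120,0)),(s,S(95,325),(80,120,0)),(s,S(340,325),(-85,120,72)),(s,S(590,205),(-85,-30,72))]
r=least_squares(lambda x:np.ravel([np.subtract(proj(c,dry(x,p)),q) for c,q,p in obs]),[620,-70,-.36],loss='soft_l1')
x=r.x; print(x,np.degrees(x[2]))
for (c,q,p) in obs: print(p,np.subtract(proj(c,dry(x,p)),q).round(1))
np.save('x.npy',x)
print('tab',dry(x,(-110,45,74)))
a=cv2.imread('pics/top0.png')[95:210,210:330]; b=cv2.imread('pics/side0.png')[150:240,160:300]
a=cv2.resize(a,None,fx=4,fy=4,interpolation=cv2.INTER_CUBIC); b=cv2.resize(b,None,fx=4,fy=4,interpolation=cv2.INTER_CUBIC)
def draw(p,col,m=0):
    P=dry(x,p)
    u,v=proj(t,P); cv2.circle(a,(int((u-210+.4)*4),int((v-95+.4)*4)),2,col,-1)
    u,v=proj(s,P); cv2.circle(b,(int((u-160+.4)*4),int((v-150+.4)*4)),2,col,-1)
for px in(-61,50):
  for py in(-119,-31): draw((px,py,40),(0,255,0))
draw((-110,45,74),(0,0,255));draw((-127,45,74),(0,0,255))
# candidate cover, hinge x=40, theta .7,1.15
for th,col in((.7,(255,0,0)),(1.15,(0,255,255))):
  for py in(-38,-112): draw((40-73*np.cos(th),py,40+73*np.sin(th)),col)
for py in(-38,-112): draw((40,py,40),(255,0,255))
im=np.zeros((460,800,3),np.uint8)
cv2.imwrite('pics/ann.png',np.vstack([a[:, :480][60:],np.zeros((0,480,3),np.uint8)])); cv2.imwrite('pics/annb.png',b)
m=np.zeros((580,800,3),np.uint8); a2=a[180:460,130:480]; m[:280,:350]=a2; m[:360-0,350:800]=b[:360,110:560]; cv2.imwrite('pics/annc.png',m[:360])
E
```

```text
[ 6.12380654e+02 -7.11598155e+01 -3.69634939e-01] -21.17852196180545
(-85, 120, 74) [ 0.8 -0.1]
(85, -30, 74) [-0.6  0.2]
(85, 120, 74) [1.  0.7]
(-85, -30, 74) [0.7 0.3]
(50, -119, 40) [ 1.  -0.1]
(-61, -119, 40) [ 1.2 -0.1]
(-80, 120, 0) [-1.8  2.8]
(80, 120, 0) [-0.9  1.4]
(-85, 120, 72) [-0.5  2. ]
(-85, -30, 72) [0.6 1.1]
tab [526.06750917  10.54110845  74.        ]
```

View pics/annc.png

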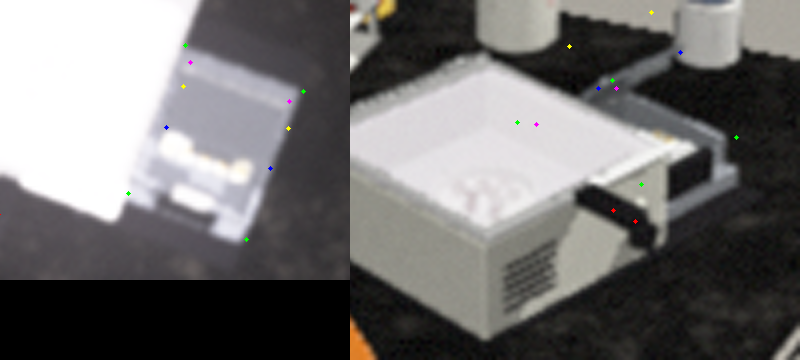

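The green compartment outline matches the top view. In the side view the cover's free edge fits an angle of about 0.7 rad, in the strip (600,85)–(675,50). Next I'll move towards it and look with the wrist camera.

```bash
cat >> h.py <<'E'
X=np.load('x.npy')
def goal(p,tilt=0):
    """delta from measured pose to dryer-frame point p (TCP), tool z down (tilted about tool y), tool y along dryer y"""
    s=manip.state(); A=R.from_rotvec(s['orientation']); best=None
    for sg in(1,-1):
        # tool z = -Z ; tool y = sg*dryer y
        y=sg*np.array([-np.sin(X[2]),np.cos(X[2]),0]); z=np.array([0,0,-1.]); B=R.from_matrix(np.c_[np.cross(y,z),y,z])*R.from_euler('y',tilt*sg)
        d=(A.inv()*B).as_rotvec()
        if best is None or np.linalg.norm(d)<np.linalg.norm(best[0]): best=(d,B,sg)
    w=dry(X,p)-s['tcp_pos']
    print('t',round(s['time_s'],2),'tcp',s['tcp_pos'].round(1),'q',s['qpos'].round(2),'F',s['contact_force'].round(1),'w',round(s['width'],1),'g',round(s['grasp_force'],1))
    print('goal',dry(X,p).round(1),'turn',best[0].round(3),'sg',best[2],'shift now-axes',A.inv().apply(w).round(1),'goal-axes',best[1].inv().apply(w).round(1))
E
python3 - <<'E'
from h import *
print(R.from_rotvec(manip.state()['orientation']).as_matrix().round(2))
goal((-60,-75,200))
E
```

```text
[[ 0.98  0.22 -0.  ]
 [ 0.22 -0.98  0.  ]
 [-0.   -0.   -1.  ]]
t 0.1 tcp [ 126.5 -560.7  230.9] q [ 1.31  0.71 -0.03  1.48  0.02  0.95 -0.08] F [ 0.2 -0.1 -0.8] w 85.2 g 0.0
goal [ 529.3 -119.4  200. ] turn [-0.001  0.     0.591] sg -1 shift now-axes [ 490.1 -341.8   31.2] goal-axes [ 216.2 -557.    30.9]
```

```bash
r='[0,[0.041,-0.0285,0.0026],[0,0,0]]'; python3 -m creep '{"plan":[[0,[0.041,-0.0285,0.0026],[0,0,0]],[0,[0.041,-0.0285,0.0026],[0,0,0]],[0,[0.041,-0.0285,0.0026],[0,0,0]],[0,[0.041,-0.0285,0.0026],[0,0,0]],[0,[0.041,-0.0285,0.0026],[0,0,0]]]}'
python3 -m creep '{"plan":[[0,[0.041,-0.0285,0.0026],[0,0,0]],[0,[0.041,-0.0285,0.0026],[0,0,0]],[0,[0.041,-0.0285,0.0026],[0,0,0]],[0,[0.041,-0.0285,0.0026],[0,0,0]],[0,[0.041,-0.0285,0.0026],[0,0,0]]]}'
python3 -m creep '{"plan":[[0,[0.041,-0.0285,0.0026],[0,0,0]],[0,[0.041,-0.0285,0.0026],[0,0,0]],[0,[0,0,0],[0,0,0.118]],[0,[0,0,0],[0,0,0.118]],[0,[0,0,0],[0,0,0.118]]]}'
python3 -m creep '{"plan":[[0,[0,0,0],[0,0,0.118]],[0,[0,0,0],[0,0,0.118]],[0,[0,0,0],[0,0,0]],[0,[0,0,0],[0,0,0]]]}'
python3 - <<'E'
from h import *
goal((-60,-75,200))
c=cam('wrist'); np.save('wrist.npy',c,allow_pickle=True)
cv2.imwrite('pics/w1.png',cv2.resize(cv2.cvtColor(c['frame'],4),None,fx=1.5,fy=1.5,interpolation=cv2.INTER_CUBIC))
E
```

```text
time_s: 0.72
tcp_pos: [296.0, -375.5, 218.1]
orientation: [-3.122, -0.347, 0.0]
contact_force: [0.4, -1.0, 0.1]
width: 0.2
grasp_force: 0.0
time_s: 1.35
tcp_pos: [464.7, -191.3, 205.1]
orientation: [-3.122, -0.348, 0.0]
contact_force: [0.6, -0.1, 0.4]
width: -0.1
grasp_force: 0.0
time_s: 1.98
tcp_pos: [531.1, -118.9, 199.9]
orientation: [-3.134, 0.213, 0.001]
contact_force: [-0.5, 0.2, -0.3]
width: -0.0
grasp_force: 0.0
time_s: 2.48
tcp_pos: [531.2, -119.0, 200.0]
orientation: [-3.089, 0.571, 0.0]
contact_force: [0.9, 0.1, -0.3]
width: 0.1
grasp_force: 0.0
t 2.48 tcp [ 531.2 -119.   200. ] q [ 0.02  0.72  0.27  1.65 -0.24  0.81 -1.54] F [ 0.9  0.1 -0.3] w 0.1 g 0.0
goal [ 529.3 -119.4  200. ] turn [-0.     0.     0.004] sg -1 shift now-axes [-1.6  1.  -0. ] goal-axes [-1.5  1.  -0. ]
```

View pics/w1.png

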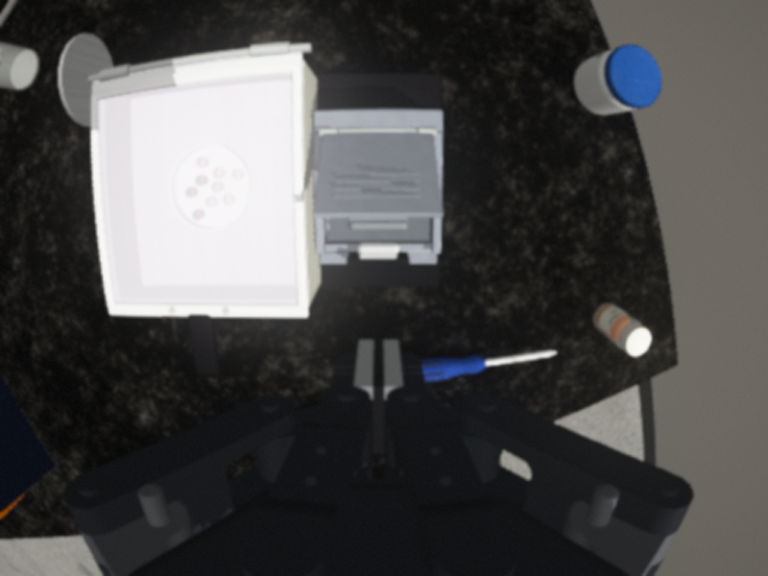

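The wrist view shows the cover with its hinge at about (382,132) and its free edge at about (380,215). The white catch is at (380,252) and the tab spans (190–217, 318–375).

```bash
cat >> h.py <<'E'
def inv(x,P):
    c,s=np.cos(x[2]),np.sin(x[2]); d=P[:2]-x[:2]; return np.array([c*d[0]+s*d[1],-s*d[0]+c*d[1],P[2]])
E
python3 - <<'E'
from h import *
c=load('wrist'); g=lambda u,v,z: inv(X,onz(c,u/1.5-.2,v/1.5-.2,z,True)).round(1)
print('cam',inv(X,ray(c,0,0,True)[0]).round(1))
for n,u,v,z in [('hinge',380,132,40),('hingeL',322,132,40),('hingeR',438,130,40),('compRR',443,111,40),('compFR',437,264,40),('catch',380,252,40),('tabL tip',193,375,79),('tabR tip',217,375,79),('tabL root',190,318,79),('tabR root',214,318,79),('chFR',308,318,77),('chFL',110,316,77),('chRL',93,82,77),('chRR',308,50,77)]: print(n,g(u,v,z))
for z in(70,80,87,95,100,106): print('edge',z,g(318,213,z),g(380,215,z),g(441,215,z))
E
```

```text
cam [  9.9 -73.2 343.5]
hinge [ 33.9 -74.8  40. ]
hingeL [ 34.2 -35.8  40. ]
hingeR [  36.1 -113.8   40. ]
compRR [  49.4 -117.1   40. ]
compFR [ -56.8 -115.2   40. ]
catch [-48.6 -75.2  40. ]
tabL tip [-127.7   56.    79. ]
tabR tip [-126.6   37.3   79. ]
tabL root [-85.   51.8  79. ]
tabR root [-84.6  34.1  79. ]
chFR [-84.2 -29.3  77. ]
chFL [-86.  119.7  77. ]
chRL [ 80.2 120.6  77. ]
chRR [ 82.5 -31.5  77. ]
edge 70 [-18.2 -36.6  70. ] [-19.6 -74.9  70. ] [ -19.1 -112.6   70. ]
edge 80 [-17.2 -38.   80. ] [-18.5 -74.8  80. ] [ -18.  -111.2   80. ]
edge 87 [-16.5 -38.9  87. ] [-17.7 -74.8  87. ] [ -17.3 -110.2   87. ]
edge 95 [-15.6 -40.   95. ] [-16.9 -74.7  95. ] [ -16.4 -109.    95. ]
edge 100 [-15.1 -40.6 100. ] [-16.3 -74.7 100. ] [ -15.9 -108.3  100. ]
edge 106 [-14.5 -41.4 106. ] [-15.7 -74.7 106. ] [ -15.3 -107.4  106. ]
```

```bash
python3 -m creep '{"plan":[[0,[0.03,-0.001,0.05],[0,0,0.004]],[0,[0.029,0,0.05],[0,0,0]],[0,[0,0,0],[0,0,0]]]}' 
python3 -m creep '{"plan":[[0,[-0.003,0,0.015],[0,0,0]],[0,[-0.008,0,0.012],[0,0,0]],[0,[0,0,0],[0,0,0]]]}'
python3 -c "
from h import *
goal((-20,-75,42))"
```

```text
time_s: 2.9
tcp_pos: [585.6, -139.7, 96.2]
orientation: [-3.088, 0.58, 0.009]
contact_force: [-1.3, -0.6, 0.4]
width: 0.1
grasp_force: 0.0
time_s: 3.28
tcp_pos: [576.0, -135.3, 74.0]
orientation: [-3.087, 0.58, -0.0]
contact_force: [0.4, -0.3, 0.3]
width: 0.1
grasp_force: 0.0
t 3.27 tcp [ 576.  -135.3   74. ] q [ 0.07  0.96  0.21  1.58 -0.29  0.64 -1.51] F [ 0.4 -0.3  0.3] w 0.1 g 0.0
goal [ 566.6 -133.9   42. ] turn [-0.     0.    -0.002] sg -1 shift now-axes [-9.2  2.1 32. ] goal-axes [-9.2  2.1 32. ]
```

```bash
python3 -m creep '{"plan":[[0,[-0.005,0.002,0.012],[0,0,0]],[0,[-0.004,0,0.008],[0,0,0]],[0,[0,0,0.004],[0,0,0]],[0,[0,0,0],[0,0,0]]]}' 
python3 -m creep '{"plan":[[0,[0,0,0.003],[0,0,0]],[0,[0,0,0.002],[0,0,0]],[0,[0,0,0],[0,0,0]]]}'
python3 -m creep '{"plan":[[0,[0,0,0.003],[0,0,0]],[0,[0,0,0],[0,0,0]]]}'
```

```text
time_s: 3.78
tcp_pos: [567.4, -134.0, 49.4]
orientation: [-3.087, 0.581, -0.0]
contact_force: [-0.4, 0.2, 0.8]
width: 0.1
grasp_force: 0.2
time_s: 4.15
tcp_pos: [567.4, -134.1, 44.1]
orientation: [-3.087, 0.581, -0.0]
contact_force: [-0.1, 0.9, 0.6]
width: -0.4
grasp_force: 0.0
time_s: 4.4
tcp_pos: [567.6, -134.1, 41.6]
orientation: [-3.087, 0.581, -0.001]
contact_force: [-2.6, 0.5, 13.5]
width: 0.2
grasp_force: 6.4
```

```bash
python3 -m creep '{"plan":[[0,[0,0,0.002],[0,0,0]],[0,[0,0,0],[0,0,0]]]}'
python3 -m creep '{"plan":[[0,[0,0,-0.02],[0,0,0]],[0,[-0.02,0,-0.05],[0,0,0]],[0,[-0.04,0,-0.04],[0,0,0]],[0,[0,0,0],[0,0,0]]]}'
python3 - <<'E'
from h import *
goal((-60,-75,200))
c=cam('wrist'); np.save('wrist.npy',c,allow_pickle=True)
cv2.imwrite('pics/w2.png',cv2.resize(cv2.cvtColor(c['frame'],4),None,fx=1.5,fy=1.5,interpolation=cv2.INTER_CUBIC))
E
```

```text
time_s: 4.65
tcp_pos: [567.6, -134.1, 40.7]
orientation: [-3.087, 0.581, -0.002]
contact_force: [-7.6, 2.7, 34.7]
width: 0.3
grasp_force: 17.8
time_s: 5.15
tcp_pos: [510.9, -111.7, 151.6]
orientation: [-3.087, 0.581, -0.005]
contact_force: [-0.1, -0.1, -1.2]
width: 0.1
grasp_force: 0.0
t 5.15 tcp [ 510.9 -111.7  151.6] q [ 0.03  0.76  0.24  1.78 -0.28  0.63 -1.52] F [-0.1 -0.1 -1.2] w 0.1 g 0.0
goal [ 529.3 -119.4  200. ] turn [-0.001 -0.003 -0.002] sg -1 shift now-axes [ 20.1   0.5 -48.3] goal-axes [ 20.    0.6 -48.4]
```

View pics/w2.png

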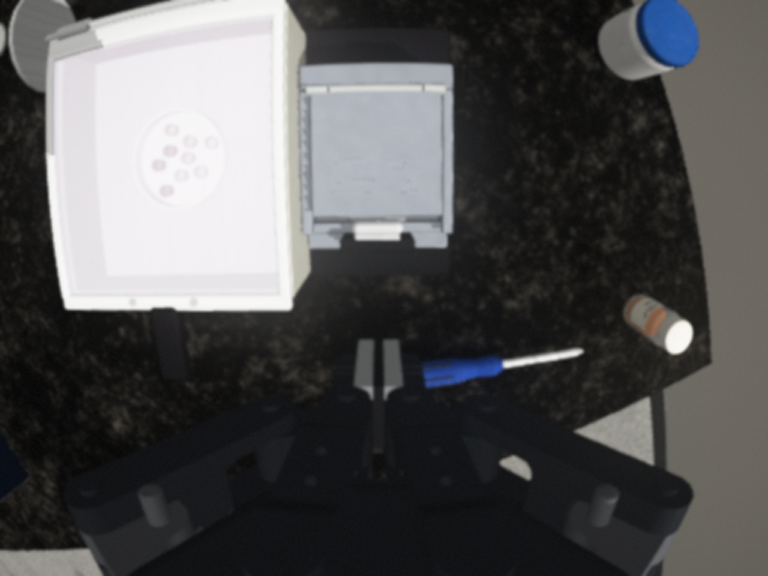

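The cover is shut flush, with its front edge at (380,217) behind the catch at (380,232). The tab is at about (168,345). Now I'll go over the tab.

```bash
python3 -m creep '{"plan":[[0.6,[-0.015,-0.06,0],[0,0,0]],[0.6,[-0.015,-0.06,0],[0,0,0]],[0.6,[0,0,0.03],[0,0,0]],[0.6,[0,0,0],[0,0,0]],[0.6,[0,0,0],[0,0,0]]]}' 30
python3 -c "
from h import *
goal((-110,45,55))"
```

```text
time_s: 5.82
tcp_pos: [527.3, 9.4, 119.3]
orientation: [3.086, -0.584, -0.0]
contact_force: [0.3, -0.6, -0.2]
width: 51.7
grasp_force: 0.0
t 5.83 tcp [527.3   9.4 119.3] q [-0.21  0.82  0.25  1.79 -0.34  0.57 -1.7 ] F [ 0.3 -0.6 -0.2] w 51.7 g 0.0
goal [526.1  10.5  55. ] turn [ 0.    -0.    -0.004] sg -1 shift now-axes [-1.6 -0.6 64.3] goal-axes [-1.6 -0.6 64.3]
```

```bash
python3 -m creep '{"plan":[[0.6,[-0.002,-0.001,0.032],[0,0,0]],[0.6,[0,0,0.032],[0,0,0]],[0.6,[0,0,0],[0,0,0]]]}'
python3 -m creep '{"plan":[[0.1,[0,0,0],[0,0,0]],[0,[0,0,0],[0,0,0]],[0,[0,0,0],[0,0,0]],[0,[0,0,0],[0,0,0]],[0,[0,0,0],[0,0,0]]]}' 30
python3 - <<'E'
from h import *
goal((-110,45,55))
c=cam('wrist')
cv2.imwrite('pics/w3.png',cv2.cvtColor(c['frame'],4))
E
```

```text
time_s: 6.2
tcp_pos: [525.1, 11.3, 54.5]
orientation: [3.087, -0.583, -0.003]
contact_force: [-0.1, 0.6, 0.4]
width: 50.9
grasp_force: 0.0
time_s: 6.82
tcp_pos: [526.0, 11.6, 55.7]
orientation: [3.087, -0.582, 0.002]
contact_force: [0.6, -5.3, 3.3]
width: 17.4
grasp_force: 33.6
t 6.83 tcp [526.   11.6  55.7] q [-0.18  0.92  0.19  1.83 -0.38  0.42 -1.67] F [ 0.6 -5.3  3.3] w 17.4 g 33.6
goal [526.1  10.5  55. ] turn [ 0.    -0.002 -0.003] sg -1 shift now-axes [0.4 1.  0.7] goal-axes [0.4 1.  0.7]
```

View pics/w3.png

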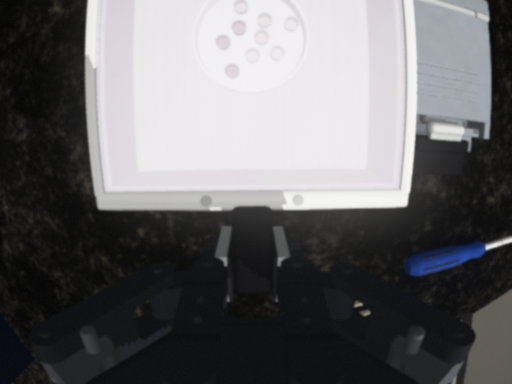

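The tab is pinched between both pads at (253,250), with a width of 17.4 mm. The cover is still shut. Now lifting along the arc.

```bash
python3 -m creep '{"plan":[[0,[0.001,0,-0.0204],[0,0,0]],[0,[0.003,0,-0.0201],[0,0,0]],[0,[0.005,0,-0.0198],[0,0,0]],[0,[0,0,0],[0,0,0]]]}'
python3 -m creep '{"plan":[[0,[0.0075,0,-0.019],[0,0,0]],[0,[0.009,0,-0.018],[0,0,0]],[0,[0.011,0,-0.017],[0,0,0]],[0,[0,0,0],[0,0,0]]]}'
python3 -c "
from h import *
a=np.radians(36); goal((85-195*np.cos(a),45,55+195*np.sin(a)))"
```

```text
time_s: 7.38
tcp_pos: [534.2, 8.5, 116.5]
orientation: [3.087, -0.581, 0.002]
contact_force: [0.3, -4.5, -2.9]
width: 17.3
grasp_force: 32.7
time_s: 7.88
tcp_pos: [559.5, -1.1, 169.7]
orientation: [-3.087, 0.581, -0.0]
contact_force: [-3.8, -2.0, -0.4]
width: 17.1
grasp_force: 33.6
t 7.88 tcp [559.5  -1.1 169.7] q [-0.21  0.78  0.3   1.63 -0.3   0.77 -1.72] F [-3.8 -2.  -0.4] w 17.1 g 33.6
goal [560.8  -2.9 169.6] turn [-0.    -0.    -0.002] sg -1 shift now-axes [1.9 1.2 0.1] goal-axes [1.9 1.2 0.1]
```

```bash
python3 -m creep '{"plan":[[0,[0.014,0,-0.016],[0,0,0]],[0,[0.0145,0,-0.0145],[0,0,0]],[0,[0.016,0,-0.013],[0,0,0]],[0,[0.017,0,-0.011],[0,0,0]],[0,[0,0,0],[0,0,0]]]}'
python3 -m creep '{"plan":[[0,[0,0,0],[0,0,0]],[0,[0,0,0],[0,0,0]],[0,[0,0,0],[0,0,0]]]}'
python3 - <<'E'
from h import *
a=np.radians(60); goal((85-195*np.cos(a),45,55+195*np.sin(a)))
s=manip.state(); p=inv(X,s['tcp_pos']+[0,0,19]); print(p, np.degrees(np.arctan2(p[2]-74,85-p[0])), np.hypot(p[2]-74,85-p[0]))
c=cam('side'); save(c,'side2.png')
b=cv2.resize(c['frame'][90:250,140:340,::-1],None,fx=3.5,fy=3.5,interpolation=cv2.INTER_CUBIC); cv2.imwrite('pics/s2.png',b)
E
```

```text
time_s: 8.5
tcp_pos: [616.7, -22.9, 223.2]
orientation: [-3.086, 0.581, 0.001]
contact_force: [-2.0, 2.8, 1.7]
width: 16.9
grasp_force: 35.3
time_s: 8.88
tcp_pos: [616.8, -23.0, 223.4]
orientation: [-3.087, 0.581, 0.0]
contact_force: [4.9, 3.4, -9.0]
width: 16.9
grasp_force: 34.1
t 8.88 tcp [616.8 -23.  223.4] q [-0.16  0.81  0.33  1.33 -0.27  1.04 -1.73] F [ 4.9  3.4 -9. ] w 16.9 g 34.1
goal [617.  -24.7 223.9] turn [-0.001  0.    -0.002] sg -1 shift now-axes [ 0.8  1.5 -0.5] goal-axes [ 0.8  1.5 -0.5]
[-13.31005344  46.50099279 242.37103536] 59.719799572650814 194.97095208131492
```

View pics/s2.png

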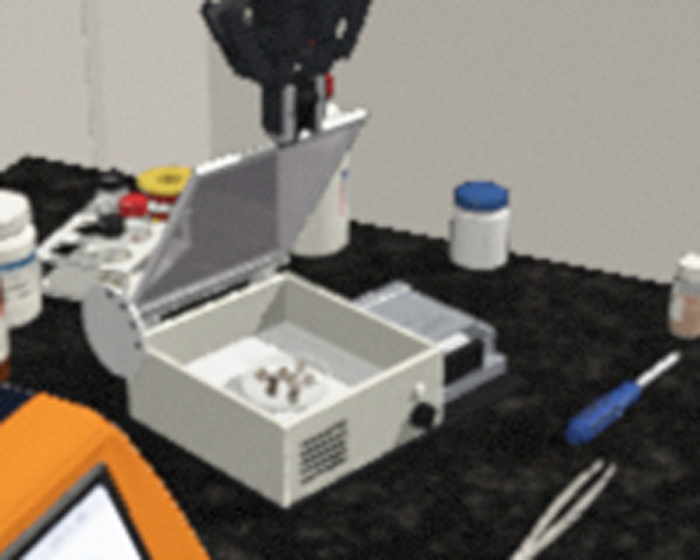

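The side view shows the guard held by the gripper at the tab (295,120) at about 60°. The cover is flat at (430,315), and the jar and vial are still standing. I'll do one settle check and then hand in.

```bash
python3 -m creep '{"plan":[[0,[0,0,0],[0,0,0]],[0,[0,0,0],[0,0,0]],[0,[0,0,0],[0,0,0]],[0,[0,0,0],[0,0,0]]]}'
python3 -c "
from workcell import manip
print(manip.sign_off())"
```

```text
time_s: 9.43
tcp_pos: [616.8, -23.0, 223.4]
orientation: [-3.087, 0.581, 0.0]
contact_force: [4.5, 3.5, -8.3]
width: 17.3
grasp_force: 34.1
the job is handed in; nothing more can be done
None
```

I pressed the terminal cover shut and it stayed shut, then lifted the guard to about 60° by its tab and handed the job in still holding it; the jar and vial still stand in the last picture (the weight is outside that crop), and the hand-in returned no verdict.

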